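Let down the bench lift and slide the carving blank over to the stand

ROBOT

A 7-joint arm with a two-finger parallel gripper is mounted at the origin on the work surface. World frame = base frame: x ahead of the robot, y to its left, z up, the work surface at z = 0. Lengths are in m, angles in rad, forces in N, time in s.
With the tool pointing down it reaches from about 0.425 to 0.925 m from the base axis. Payload 6.8 kg.
Tool frame: the origin (TCP) lies at the very end of the fingers, on their centre line; the grasp point (between the pads) lies 19 mm behind it; x points along the fingers, y is the direction in which the jaws open and shut, and the axes are right-handed (so a half turn about x gives the same grasp; the last joint's range is limited). The gripper opens to 88 mm and grips with 3 to 60 N. Pads are 20 mm wide; open, the fingers measure 115 mm over their backs; the gripper's body (75 mm by 178 mm) begins 61 mm behind the grasp point.
Start: joints at [1.147, 0.477, 0.022, 1.555, -0.011, 1.109, -0.083], TCP at [0.21, -0.642, 0.223] pointing down, gripper open.
Joint ranges: [-2.96, 2.96], [-0.34, 2.1], [-1.41, 1.46], [0.24, 2.44], [-1.37, 4.51], [0.17, 1.92], [-2.96, 2.96]. Speed limits (rad/s): [2.39, 2.39, 3.14, 3.14, 3.14, 3.14, 3.14].

INTERFACE

Orientations are given as a 3x3 rotation matrix whose columns are the frame's x, y, z axes.
In Python, from bench import telemetry, cams, env, nets gives the robot as it stands. The module is installed in compiled form; this text tells all that it offers.
- The arm moves only by the tool drive_tool, never from a script. Its argument "moves" is a list of rows, each a list of 7 numbers: the shift along the tool's x, y, z in mm, then the turn, a rotation vector about the tool's x, y, z in rad, then the closure, from -1 (fully open) to 1 (shut). A call has 1 to 20 rows; each row shifts and turns the pose as measured when the row begins, along the tool's axes as they then stand; what a row does not reach is not made up. A row lasts 1/10 s, in which the tool goes at most 50 mm and 8.59 degrees, less where a joint would pass 70% of its speed; a pose out of reach is approached as far as the arm can. A call with a gripper value outside its range is refused whole. The fingers move at their own pace and stop on an object; the grip force is fixed at half the most. Time passes only in rows, so rows that do not move let the fingers close. It gives the time, the measured TCP pose, the force and the opening at its end, in the units of the state.
- telemetry.get_obs(): the state, without advancing time (a new reading comes with each control period).
- cams.get_image(name): name is "side" or "top" or "wrist"; returns a dict with "frame" (400x640x3 uint8, red, green, blue), "intrinsics" (3x3 intrinsics, pixels), "camera_from_world" (4x4, takes a point from world to camera coordinates). Camera axes: x right, y down, z forward; pixel columns grow to the right and rows downward; lengths in m; the calibration is good to about 2 mm. A picture is of the moment at which its call begins. There is no depth.
- env.sign_off(): hands the job in, once; it reports no verdict.
Trained networks look in the newest picture that a camera, given by its name, has taken for a name from the list of things; names that differ only in an ending like _2 or _b are one class to them, and where a whole thing is asked for, a point or a joint stands for the part that bears it (a point fixed in the world has none). Each returns a list of dicts, best first, with "p" (0 to 1); they miss things now and then, are a little off and sometimes report something else, mostly with a low value. They report only what shows in the picture. A call takes as long as a camera call. They do not tell look-alikes from the thing itself.
- nets.regions_of(camera, name): "mask" (400x640 bool, what is visible of it) and "extent" ([left, top, width, height] in pixels, round what is visible of it).
The state is a dict: "clock": time; "joints": joint angles; "qvel": joint speeds; "joint_efforts": joint torques, N m; "tcp_pos": TCP position; "ee_rot": TCP orientation; "wrist_force": force on the tool from outside, world axes, zero at the start; "ft_torque": the same for the moment, N m; "opening": finger opening in m.
Only numpy, scipy, OpenCV 4.12 (cv2) and the standard library are available. Lean on these libraries where they do the work, as an engineer would, in place of code of your own. Each camera call takes 0.05 s, during which the arm holds its last target. There are 200 camera calls.

TASK

The carving blank is up on the hydraulic bench lift. Crack the release valve open a fraction of a turn so that the deck comes down slowly, stop the deck level with the top of the wooden stand beside it (flush or a hair proud, not below), and nip the valve shut again, tight by feel but not forced. Then slide the blank across on to the stand, without lifting or tipping it, until its whole base is on the stand; leave the other things on the bench alone.

Things in the scene. Friction and masses are not known exactly. Their poses are not given: they have to be found in the camera images.
- valve (a joint): Opening of the release valve, rad: its lever turns anticlockwise from above to open, 0 to 1.2. At 0 the needle meets its seat: shut. The thread drags about 0.42 N m, 5.5 N at the ball. The lever stays where it is left.
- seat (a joint): How far the needle is squeezed into its seat, rad, on top of the valve angle: 0 slack, below 0 squeezed; as small as the noise, so go by feel. With the valve at 0, a push of F newtons at the ball squeezes it to about -(F - 6.5) x 0.0019; a twist of the ball adds to the push, 0.076 N m like 1 N. Nipped up with 11 to 18 N it stays tight when let go; under 10 N it is not, over 24 N (-0.034) scores the seat.
- deck (a joint): Height of the deck above its lowest position, m; falls as the deck lowers. Deck top over the bench = 145 mm + this; it starts at 0.085. It begins to sink at a valve angle of 0.2 to 0.4 rad that depends on the unknown load; each 0.1 rad more adds about 20 mm/s. Slowly means well under 30 mm/s, 10 to 15 is right. Closing the valve stops it. It cannot be pumped up again.
- valve_axis (a point): Point on the upright turning axis of the release valve, at the height of the lever (100 mm over the bench). Its axes are the lift's: +y points from the stand towards the pump, z up. The valve is on the pump block, at the lift's end away from the stand.
- valve_ball (a point): Centre of the black ball, 24 mm across, at the end of the lever: 76 mm from the valve axis, 100 mm over the bench. Its x axis points outward along the lever (bright 9 mm round bar), so its yaw is the lever's direction. Nothing but the bench is below the ball; the pump block (top 68 mm, 62 mm wide) lies inward.
- deck_top (a point): Centre of the top of the lift's deck, a plain steel plate 180 mm (x) by 200 mm (y), 12 mm thick; axes x, y along its edges. The stand is at its -y side, the pump at its +y side.
- stand_top (a point): Centre of the flat top of the wooden carving stand, 200 x 200 mm, its height over the bench differs (150 to 185 mm), edges parallel to the deck's. Its +y edge faces the deck's -y edge across a gap of 4 to 10 mm and has a bevel 8 mm wide, 6 mm deep.
- blank_center (a point): Carving blank (bandsawn duck of glued boards, 0.35 to 0.6 kg), at the middle of its base block: base 130 mm (x) by 96 mm (y) by 40 mm high, this point 20 mm above its underside. On the base a step 100 x 64 mm up to 58 mm and a head up to 76 mm above the underside. It stands loose on the deck, up to 12 mm off its centre in x, 20 mm in y, 7 degrees askew.
- pump_handle: Pump handle, taken out of its socket: square-looking dark steel bar with a rubber grip, 355 mm long, lying on the bench. Bystander, leave alone. Origin on its underside.
- gouge_wide: Carving gouge lying on the bench behind the stand, wooden handle, 24 mm wide blade, 215 mm long, 24 mm high. Bystander.
- gouge_narrow: Carving gouge lying on the bench in front of the lift, 10 mm wide blade, 215 mm long, 24 mm high. Bystander.
- mallet: Round carver's mallet of dark wood standing on its head, 86 mm across, 235 mm tall, to the right of the stand. Origin at the foot. Bystander.
- rotary_tool: Black hand-held rotary tool, 165 mm long, 46 mm thick, lying on the bench at the front right. Bystander.
- offcut_block: L-shaped bandsawn offcut, 100 x 60 x 70 mm, on the bench behind the lift. Bystander.
- wax_tin: Low round steel wax tin, 72 mm across, 45 mm high, near the valve. Bystander.
- bench_brush: Bench brush lying on the right side of the bench. Bystander.
Mind the look-alikes: they are no part of the job. What is shaped like the part that bears blank_center but blue or green is not meant.

How it is judged:
On the way, in this order (a step that is already met when the one before it is completed fails the run):
1. the deck has started down on the cracked valve (distance of deck_top from where it was at the start of the episode above 0.012 m and value of joint valve above 0.1 rad), for 0.05 s.
2. the deck stands still level with the stand and the valve is nipped tight, the blank still on the deck (z of deck_top in the frame of stand_top between -0.002 and 0.006 m and value of joint valve below 0.02 rad and value of joint seat below -0.007 rad and velocity of joint deck above -0.002 m/s and y of blank_center in the frame of deck_top above -0.06 m), for 0.2 s.
At the end, for the whole second after the job is handed in: The blank rests upright with its base on the stand (its centre within 52 mm along y and 36 mm along x of the stand's centre), at rest; the deck stands 2 mm below to 6 mm above the stand's top; the valve is nipped tight (valve below 0.02, seat below -0.007) (z of deck_top in the frame of stand_top between -0.002 and 0.006 m and value of joint valve below 0.02 rad and value of joint seat below -0.007 rad and y of blank_center in the frame of stand_top between -0.052 and 0.052 m and x of blank_center in the frame of stand_top between -0.036 and 0.036 m and z of blank_center in the frame of stand_top between 0.015 and 0.026 m and angle between blank_center's own z axis and vertical below 0.06 rad and linear speed of blank below 0.01 m/s); the robot touches nothing.
It fails at once if the deck drops faster than 30 mm/s (velocity of joint deck below -0.03 m/s).
It fails at once if the valve is forced into its seat (over 24 N at the ball) (value of joint seat below -0.034 rad).
It fails at once if the blank is lifted more than 20 mm off the surfaces or tipped (z of blank_center in the frame of deck_top above 0.04 m or angle between blank_center's own z axis and vertical above 0.25 rad).
It fails at once if another thing on the bench is moved by more than 25 mm (distance of any of pump_handle, gouge_wide, gouge_narrow, mallet, rotary_tool, offcut_block, wax_tin, bench_brush from where it was at the start of the episode above 0.025 m).
It also fails if it takes over 72 s, if anything falls off the work surface, if the arm or the gripper's body presses on something with over 40 N, if the wrist force passes 120 N, or if a joint passes its speed limit or range.

## Working session

There is one attempt and no reset: what is moved stays moved. The work goes in short steps, Python scripts to look and compute and a tool call to move; the robot and the scene stay as the last step left them, time stands still between calls to the robot, and variables do not carry over. Pictures are saved under pics/ and viewed, about 8 in all and at most 12, crops included, and the job is handed in when it is done.

Besides the shell and the picture viewer there is one more tool, called after "Call:" as a command line: name --pt "numbers of a row" for each row, then --argument value for the rest. drive_tool: Moves the arm, as the interface text tells. Its arguments: {"type":"object","properties":{"moves":{"type":"array","items":{"type":"array","items":{"type":"number"}}}},"required":["moves"]}

```bash
mkdir -p pics
cat > h.py <<'E'
import numpy as np, cv2
from bench import telemetry, cams, env, nets
def grab(n,fn=None):
    d=cams.get_image(n)
    if fn: cv2.imwrite('pics/'+fn,cv2.cvtColor(d['frame'],cv2.COLOR_RGB2BGR))
    return d
def proj(d,P):
    P=np.atleast_2d(P); T=d['camera_from_world']; c=P@T[:3,:3].T+T[:3,3]; p=c@d['intrinsics'].T
    return p[:,:2]/p[:,2:]
def onz(d,uv,z):
    T=d['camera_from_world'];R=T[:3,:3];o=-R.T@T[:3,3]
    r=R.T@np.linalg.inv(d['intrinsics'])@np.array([uv[0],uv[1],1.])
    return o+r*(z-o[2])/r[2]
def tri(ds,uvs):
    A=[];b=[]
    for d,uv in zip(ds,uvs):
        T=d['camera_from_world'];R=T[:3,:3];o=-R.T@T[:3,3]
        r=R.T@np.linalg.inv(d['intrinsics'])@np.array([uv[0],uv[1],1.]);r/=np.linalg.norm(r)
        M=np.eye(3)-np.outer(r,r);A.append(M);b.append(M@o)
    return np.linalg.solve(sum(A),sum(b))
E
python3 - <<'E'
from h import *
np.set_printoptions(precision=4,suppress=True)
o=telemetry.get_obs();print(o)
for n in ['top','side']:
    d=grab(n,n+'0.png'); T=d['camera_from_world'];print(n,-T[:3,:3].T@T[:3,3],T[2,:3],d['intrinsics'].ravel())
    for k in ['valve_ball','deck_top','stand_top','blank_center','wax_tin','mallet','offcut_block','pump_handle']:
        for r in nets.regions_of(n,k)[:3]:
            v,u=np.nonzero(r['mask']);print(n,k,round(r['p'],2),r['extent'],u.mean().round(1),v.mean().round(1))
E
```

```text
{'clock': 0.0, 'joints': array([ 1.1469,  0.4778,  0.0223,  1.5564, -0.0115,  1.1093, -0.0831]), 'qvel': array([ 0.0023, -0.0006, -0.0005, -0.001 , -0.0012, -0.0005,  0.0015]), 'joint_efforts': array([ -0.0008, -58.2856,   1.5342, -27.2617,  -0.0543,   0.0169,
         0.0001]), 'tcp_pos': array([ 0.2094, -0.6411,  0.2217]), 'ee_rot': array([[-0.0007,  0.3106, -0.9505],
       [ 0.0016, -0.9505, -0.3106],
       [-1.    , -0.0018,  0.0001]]), 'wrist_force': array([-0.3894,  0.1185,  0.1059]), 'ft_torque': array([ 0.0203, -0.0234,  0.0112]), 'opening': 0.08757904793539807}
top [ 0.2204 -0.0367  1.7509] [ 0.1838  0.0237 -0.9827] [514.2997   0.     319.4754   0.     514.2997 199.3416   0.       0.
   1.    ]
top valve_ball 0.36 [346.0, 157.9, 66.5, 72.4] 378.2 194.2
top valve_ball 0.18 [281.6, 228.8, 63.9, 11.4] 316.9 235.3
top deck_top 0.79 [276.0, 156.1, 68.5, 59.3] 311.8 188.2
top stand_top 0.8 [346.3, 159.3, 64.5, 68.9] 378.0 193.8
top blank_center 0.86 [237.4, 254.9, 46.2, 47.7] 258.2 278.6
top blank_center 0.8 [297.1, 155.5, 35.6, 55.1] 311.6 183.4
top blank_center 0.64 [370.6, 26
[... 538 characters left out ...]
4 [285.3, 166.1, 87.1, 57.1] 328.6 194.9
side stand_top 0.74 [237.4, 208.1, 101.6, 102.5] 290.8 253.1
side blank_center 0.89 [305.5, 153.5, 55.0, 43.2] 330.0 176.0
side blank_center 0.75 [283.6, 156.5, 24.0, 32.1] 292.0 168.7
side blank_center 0.63 [185.2, 224.2, 46.7, 44.0] 210.1 244.4
side wax_tin 0.53 [340.8, 152.1, 17.6, 14.3] 349.1 158.2
side mallet 0.87 [256.3, 281.3, 29.8, 72.6] 269.0 320.8
side mallet 0.61 [164.9, 332.2, 64.7, 46.5] 198.9 355.1
side offcut_block 0.88 [366.1, 221.9, 27.1, 40.8] 379.2 241.9
side offcut_block 0.5 [166.0, 333.2, 60.9, 44.2] 199.0 355.4
side pump_handle 0.78 [329.2, 132.0, 98.7, 34.2] 374.0 149.0
side pump_handle 0.4 [298.0, 205.5, 14.2, 11.3] 304.7 209.4
```

```bash
ls pics
```

```text
side0.png
top0.png
```

Run:
```python
import cv2
t=cv2.imread('pics/top0.png')[120:320,150:470];cv2.imwrite('pics/t1.png',cv2.resize(t,None,fx=2.5,fy=2.5,interpolation=cv2.INTER_CUBIC))
t=cv2.imread('pics/side0.png')[110:350,170:430];cv2.imwrite('pics/s1.png',cv2.resize(t,None,fx=2.5,fy=2.5,interpolation=cv2.INTER_CUBIC))
```

```text
(no output)
```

View pics/t1.png

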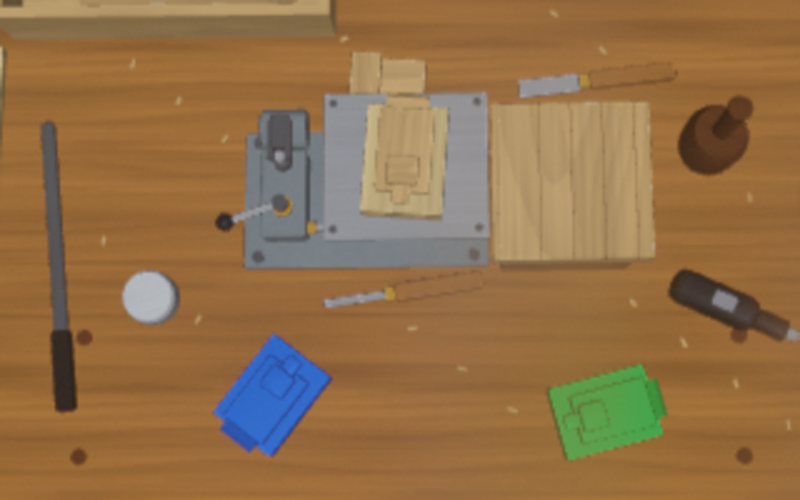

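View pics/s1.png

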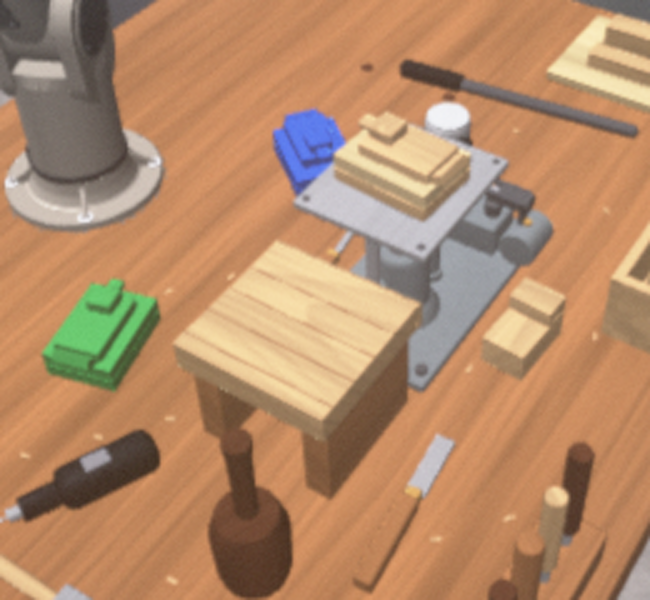

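Top crop: the natural-wood blank is on the deck (crop ~405,160). The ball is at crop (224,222), the axis at (281,203), the stand at the right, and blue and green decoys nearby. The side crop shows the stand top corners and the deck clearly.

```bash
cat > m.py <<'E'
from h import *
from scipy.optimize import least_squares
np.set_printoptions(precision=4,suppress=True)
t=grab('top');s=grab('side')
ct=lambda a:np.array(a)/2.5+[150,120]; cs=lambda a:np.array(a)/2.5+[170,110]
print('img right/down dirs', t['camera_from_world'][0,:3],t['camera_from_world'][1,:3])
dt=[ct(p) for p in [(325,93),(487,94),(488,239),(324,239)]]
# deck corners: order (+y,far),( -y,far),(-y,near),(+y,near)
for p in dt: print('deck',onz(t,p,.23))
ds=[cs(p) for p in [(508,160),(422,252),(296,198)]]
for p in ds: print('deck side',onz(s,p,.23))
st=[ct(p) for p in [(492,103),(649,101),(655,258),(496,262)]]
ss=[cs(p) for p in [(419,310),(322,424),(176,345),(280,243)]]
S=[tri([t,s],[a,b]) for a,b in zip(st,ss)]
for p in S: print('stand',p)
for z in (.15,.17,.185): print(z,[np.linalg.norm(onz(t,st[i],z)-onz(t,st[(i+1)%4],z)).round(4) for i in range(4)],[np.linalg.norm(onz(s,ss[i],z)-onz(s,ss[(i+1)%4],z)).round(4) for i in range(4)])
print('ball',onz(t,ct((224,222)),.1),'axis',onz(t,ct((281,203)),.1))
for p in [(371,104),(448,107),(441,216),(361,212)]: print('blank',onz(t,ct(p),.27))
print('wax',onz(t,ct((150,297)),.045),'mallet head',onz(t,ct((705,142)),.1), 'knob',onz(t,ct((740,107)),.235))
print('pump handle end',onz(t,ct((48,125)),.02),onz(t,ct((66,408)),.02))
E
python3 m.py
```

```text
img right/down dirs [-0.0019 -0.9997 -0.0244] [-0.983   0.0064 -0.1837]
deck [0.637  0.1206 0.23  ]
deck [ 0.634  -0.0776  0.23  ]
deck [ 0.455  -0.0768  0.23  ]
deck [0.4561 0.1196 0.23  ]
deck side [0.6409 0.1157 0.23  ]
deck side [ 0.6359 -0.0759  0.23  ]
deck side [ 0.4655 -0.0765  0.23  ]
stand [ 0.6422 -0.0871  0.1511]
stand [ 0.643  -0.2851  0.1583]
stand [ 0.4431 -0.2839  0.1574]
stand [ 0.4398 -0.0866  0.1524]
0.15 [np.float64(0.2007), np.float64(0.2026), np.float64(0.1987), np.float64(0.2057)] [np.float64(0.1922), np.float64(0.1993), np.float64(0.1947), np.float64(0.2005)]
0.17 [np.float64(0.1982), np.float64(0.2001), np.float64(0.1963), np.float64(0.2031)] [np.float64(0.1881), np.float64(0.1951), np.float64(0.1906), np.float64(0.1963)]
0.185 [np.float64(0.1963), np.float64(0.1982), np.float64(0.1944), np.float64(0.2012)] [np.float64(0.185), np.float64(0.1919), np.float64(0.1875), np.float64(0.1931)]
ball [0.4995 0.2643 0.1   ] axis [0.5242 0.19   0.1   ]
blank [0.612  0.0615 0.27  ]
blank [ 0.6076 -0.0301  0.27  ]
blank [ 0.4763 -0.0212  0.27  ]
blank [0.4816 0.0725 0.27  ]
wax [0.4076 0.371  0.045 ] mallet head [ 0.6019 -0.3658  0.1   ] knob [ 0.6138 -0.3828  0.235 ]
pump handle end [0.6517 0.529  0.02  ] [0.2618 0.4844 0.02  ]
```

Call:
drive_tool --pt "-20 -12 -15 0 0 0 1" --pt "-20 -23 -30 0 0 0 1" --pt "-20 -23 -30 0 0 0 1" --pt "-20 -23 -30 0 0 0 1" --pt "0 -23 -30 0 0 0 1" --pt "0 -23 -30 0 0 0 1" --pt "0 -23 -30 0 0 0 1" --pt "0 -23 -30 0 0 0 1" --pt "0 -23 -30 0 0 0 1" --pt "0 -23 -30 0 0 0 1" --pt "0 -23 -30 0 0 0 1" --pt "0 -23 -30 0 0 0 1" --pt "0 -23 -30 0 0 0 1" --pt "0 -23 -30 0 0 0 1" --pt "0 0 0 0 0 0 1"

```text
clock: 2.5
tcp_pos: [0.5088, -0.2052, 0.3069]
ee_rot: [[0.004, 0.306, -0.952], [-0.003, -0.952, -0.306], [-1.0, 0.004, -0.003]]
wrist_force: [-0.8, 0.3, -0.3]
opening: 0.0001
```

```bash
cat > st.py <<'E'
from h import *
np.set_printoptions(precision=4,suppress=True)
o=telemetry.get_obs()
for k in ['clock','joints','tcp_pos','ee_rot','wrist_force','ft_torque','opening']: print(k,np.asarray(o[k]).tolist() if k=='clock' else o[k])
E
python3 st.py
```

```text
clock 2.5
joints [ 0.4931  0.2096 -0.2641  1.7431  0.0608  1.1916 -1.0473]
tcp_pos [ 0.5088 -0.2052  0.3069]
ee_rot [[ 0.0043  0.3062 -0.9519]
 [-0.0032 -0.9519 -0.3063]
 [-1.      0.0044 -0.0031]]
wrist_force [-0.7944  0.2716 -0.2514]
ft_torque [ 0.065  -0.0342  0.0167]
opening 0.00011504190000112335
```

Call:
drive_tool --pt "40 0 0 0 0 0 1" --pt "45 0 0 0 0 0 1" --pt "35 0 0 0 0 0 1" --pt "10 0 0 0 0 0 1" --pt "4 0 0 0 0 0 1" --pt "3 0 0 0 0 0 1" --pt "2 0 0 0 0 0 1" --pt "2 0 0 0 0 0 1"

```text
clock: 3.3
tcp_pos: [0.514, -0.208, 0.1686]
ee_rot: [[0.015, 0.307, -0.952], [-0.008, -0.952, -0.307], [-1.0, 0.012, -0.012]]
wrist_force: [-5.8, 2.0, 12.4]
opening: 0.0005
```

Call:
drive_tool --pt "2 0 0 0 0 0 1"

```text
clock: 3.4
tcp_pos: [0.514, -0.208, 0.1686]
ee_rot: [[0.015, 0.307, -0.952], [-0.009, -0.952, -0.307], [-1.0, 0.013, -0.012]]
wrist_force: [-7.6, 4.4, 15.5]
opening: 0.0005
```

Call:
drive_tool --pt "2 0 0 0 0 0 1"

```text
clock: 3.5
tcp_pos: [0.514, -0.208, 0.1687]
ee_rot: [[0.016, 0.306, -0.952], [-0.009, -0.952, -0.306], [-1.0, 0.014, -0.012]]
wrist_force: [-5.9, 2.5, 10.2]
opening: 0.0004
```

Call:
drive_tool --pt "2 0 0 0 0 0 1"

```text
clock: 3.6
tcp_pos: [0.514, -0.208, 0.1687]
ee_rot: [[0.016, 0.306, -0.952], [-0.01, -0.952, -0.306], [-1.0, 0.014, -0.013]]
wrist_force: [-6.1, 2.2, 9.9]
opening: 0.0003
```

```bash
cat > plan.py <<'E'
from h import *
from scipy.spatial.transform import Rotation as Ro
def plan(wps):
    """wps: list of (pos, tool-y dir yaw deg, n rows, closure); prints rounded rows, simulating ideal following"""
    o=telemetry.get_obs();p=np.array(o['tcp_pos']);R=np.array(o['ee_rot']);rows=[]
    for g,yaw,n,c in wps:
        a=np.radians(yaw);y=np.array([np.cos(a),np.sin(a),0]);x=np.array([0,0,-1.]);G=np.c_[x,y,np.cross(x,y)]
        for i in range(n,0,-1):
            d=(R.T@(np.array(g)-p))/i*1000;r=Ro.from_matrix(R.T@G).as_rotvec()/i
            d=d.round(1);r=r.round(3);rows.append([*d,*r,c])
            p=p+R@d/1000;R=R@Ro.from_rotvec(r).as_matrix()
    print([[float(v) for v in r] for r in rows],len(rows))
E
python3 - <<'E'
from plan import *
plan([((.514,-.208,.35),10,5,.3),((.500,.264,.35),28,12,.3),((.500,.264,.20),28,3,.3)])
E
```

```text
[[-36.3, 0.5, -0.5, -0.287, -0.0, -0.004, 0.3], [-36.3, 0.5, -0.3, -0.287, -0.0, -0.004, 0.3], [-36.2, 0.4, -0.2, -0.287, 0.0, -0.004, 0.3], [-36.3, 0.3, -0.1, -0.287, 0.0, -0.004, 0.3], [-36.2, 0.1, 0.0, -0.286, 0.0, -0.005, 0.3], [-0.0, 5.7, -38.9, -0.026, 0.0, 0.0, 0.3], [-0.0, 6.7, -38.8, -0.026, 0.0, 0.0, 0.3], [-0.0, 7.7, -38.6, -0.026, 0.0, 0.0, 0.3], [-0.0, 8.7, -38.4, -0.026, 0.0, 0.0, 0.3], [-0.0, 9.7, -38.1, -0.026, 0.0, 0.0, 0.3], [-0.0, 10.7, -37.9, -0.026, 0.0, 0.0, 0.3], [-0.0, 11.6, -37.6, -0.026, 0.0, 0.0, 0.3], [-0.0, 12.6, -37.3, -0.026, 0.0, 0.0, 0.3], [-0.0, 13.6, -36.9, -0.027, 0.0, 0.0, 0.3], [-0.0, 14.6, -36.5, -0.026, -0.0, 0.0, 0.3], [-0.1, 15.5, -36.2, -0.027, -0.0, 0.0, 0.3], [-0.0, 16.5, -35.7, -0.026, -0.0, 0.001, 0.3], [50.0, -0.0, 0.0, -0.0, -0.0, -0.0, 0.3], [50.0, -0.0, 0.0, -0.0, -0.0, -0.0, 0.3], [50.0, -0.0, 0.0, -0.0, -0.0, -0.0, 0.3]] 20
```

Call:
drive_tool --pt "-36 0 0 -0.143 0 -0.003 0.3" --pt "-36 0 0 -0.143 0 -0.003 0.3" --pt "-36 0 0 -0.143 0 -0.003 0.3" --pt "-36 0 0 -0.143 0 -0.003 0.3" --pt "-36 0 0 -0.143 0 -0.003 0.3" --pt "0 0 0 -0.143 0 0 0.3" --pt "0 0 0 -0.143 0 0 0.3" --pt "0 0 0 -0.143 0 0 0.3" --pt "0 0 0 -0.143 0 0 0.3" --pt "0 0 0 -0.143 0 0 0.3"

```text
clock: 4.6
tcp_pos: [0.5143, -0.2077, 0.3699]
ee_rot: [[0.027, 0.974, 0.224], [-0.008, 0.225, -0.974], [-1.0, 0.024, 0.014]]
wrist_force: [0.6, 0.7, 0.8]
opening: 0.031
```

Run:
```python
from plan import *
print(telemetry.get_obs()['joints'])
plan([((.500,.264,.35),28,11,.3),((.500,.264,.20),28,3,.3)])
```

```text
[ 0.67000916  0.18923565 -0.46638212  1.63953936  0.09013431  1.30584167
  0.41603748]
[[1.4, 8.3, -42.1, -0.024, 0.002, -0.002, 0.3], [1.5, 9.3, -41.9, -0.024, 0.001, -0.002, 0.3], [1.5, 10.4, -41.6, -0.024, 0.002, -0.002, 0.3], [1.6, 11.3, -41.4, -0.024, 0.001, -0.002, 0.3], [1.6, 12.3, -41.1, -0.024, 0.002, -0.002, 0.3], [1.7, 13.3, -40.8, -0.024, 0.001, -0.002, 0.3], [1.7, 14.3, -40.5, -0.024, 0.002, -0.002, 0.3], [1.7, 15.3, -40.1, -0.024, 0.001, -0.002, 0.3], [1.7, 16.3, -39.7, -0.023, 0.002, -0.002, 0.3], [1.8, 17.2, -39.3, -0.024, 0.001, -0.002, 0.3], [1.7, 18.0, -38.9, -0.023, 0.002, -0.002, 0.3], [50.0, 0.0, 0.0, -0.0, -0.0, -0.0, 0.3], [50.0, 0.0, 0.0, -0.0, -0.0, -0.0, 0.3], [50.0, 0.0, 0.0, -0.0, -0.0, -0.0, 0.3]] 14
```

Call:
drive_tool --pt "1.4 8 -42 -0.024 0.002 -0.002 -0.1" --pt "1.5 9 -42 -0.024 0.002 -0.002 -0.1" --pt "1.5 10 -42 -0.024 0.002 -0.002 -0.1" --pt "1.6 11 -41 -0.024 0.002 -0.002 -0.1" --pt "1.6 12 -41 -0.024 0.002 -0.002 -0.1" --pt "1.7 13 -41 -0.024 0.002 -0.002 -0.1" --pt "1.7 14 -40 -0.024 0.002 -0.002 -0.1" --pt "1.7 15 -40 -0.024 0.002 -0.002 -0.1" --pt "1.7 16 -40 -0.024 0.002 -0.002 -0.1" --pt "1.8 17 -39 -0.024 0.002 -0.002 -0.1" --pt "1.7 18 -39 -0.024 0.002 -0.002 -0.1" --pt "50 0 0 0 0 0 -0.1" --pt "50 0 0 0 0 0 -0.1" --pt "40 0 0 0 0 0 -0.1" --pt "0 0 0 0 0 0 -0.1"

```text
clock: 6.1
tcp_pos: [0.503, 0.2832, 0.224]
ee_rot: [[0.034, 0.877, 0.479], [0.009, 0.479, -0.878], [-0.999, 0.034, 0.008]]
wrist_force: [-0.0, -0.9, -0.1]
opening: 0.0485
```

Run:
```python
from h import *
d=grab('wrist','w1.png');o=telemetry.get_obs();print(o['tcp_pos'],o['ee_rot'],o['joints'])
print('pred ball',proj(d,[.5,.264,.1]),'axis',proj(d,[.524,.19,.1]), proj(d,o['tcp_pos']))
s=grab('side');
for k in ['deck_top','stand_top']:
  for r in nets.regions_of('side',k)[:1]: print(k,r['extent'])
```

```text
[0.5042397  0.28461548 0.2271401 ] [[ 0.03735908  0.8772663   0.47854794]
 [ 0.0115545   0.47847102 -0.87802732]
 [-0.9992351   0.03833168  0.00773886]] [-0.01876202  0.39635682 -0.77745754  1.77532551  0.33462028  1.06430383
 -0.41364952]
pred ball [[307.12992808 207.06160715]] axis [[295.93308533 269.42292244]] [[323.973338   249.61055304]]
deck_top [290.0, 168.7, 82.1, 53.1]
```

View pics/w1.png

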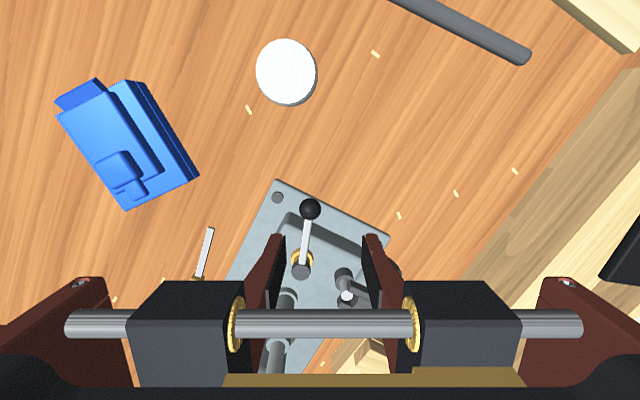

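Wrist picture: ball at (310,209), lever running down to the valve stem at about (302,264), both between the open fingers; wax tin at (287,72), clear.

Run:
```python
from plan import *
d=grab('wrist')
b=onz(d,(310,209),.1);a=onz(d,(302,264),.1);print(b,a,np.linalg.norm(b-a),np.degrees(np.arctan2(*(b-a)[1::-1])))
g=np.array([b[0],b[1],.2]);h=g.copy();h[2]=.083
plan([(g,24,3,-.1),(h,24,6,-.1)])
```

```text
[0.50948398 0.2649677  0.1       ] [0.53314814 0.19959586 0.1       ] 0.06952315874974195 109.8999046260261
[[10.3, -2.9, 6.6, 0.026, 0.002, -0.015, -0.1], [10.3, -2.6, 6.7, 0.027, 0.002, -0.016, -0.1], [10.3, -2.3, 6.7, 0.026, 0.002, -0.015, -0.1], [19.5, 0.0, -0.0, 0.0, 0.0, -0.0, -0.1], [19.5, 0.0, -0.0, 0.0, 0.0, -0.0, -0.1], [19.5, 0.0, -0.0, 0.0, 0.0, -0.0, -0.1], [19.5, 0.0, -0.0, 0.0, 0.0, -0.0, -0.1], [19.5, 0.0, -0.0, 0.0, 0.0, -0.0, -0.1], [19.5, 0.0, -0.0, 0.0, 0.0, -0.0, -0.1]] 9
```

Call:
drive_tool --pt "10 -5 6.6 0.026 0.002 -0.015 -0.1" --pt "10 -4 6.7 0.027 0.002 -0.016 -0.1" --pt "10 -4 6.7 0.026 0.002 -0.015 -0.1" --pt "0 0 0 0 0 0 -0.1"

```text
clock: 6.75
tcp_pos: [0.5072, 0.2604, 0.2026]
ee_rot: [[0.003, 0.918, 0.398], [0.001, 0.398, -0.918], [-1.0, 0.003, 0.001]]
wrist_force: [0.1, -0.3, 0.3]
opening: 0.0482
```

Run:
```python
from plan import *
d=grab('wrist');t=grab('top')
r=nets.regions_of('wrist','valve_ball');print([(x['p'],x['extent']) for x in r])
# ball by dark blob in both
for n,q,p in(('wrist',d,(.506,.2645,.1)),('top',t,(.503,.2645,.1))):
    u,v=proj(q,p)[0].round().astype(int);w=30 if n=='wrist' else 8
    g=q['frame'][v-w:v+w,u-w:u+w].max(2);m=(g<70);yy,xx=np.nonzero(m)
    n_,l,s,c=cv2.connectedComponentsWithStats(m.astype(np.uint8))
    for i in range(1,n_):
        if s[i,4]>8: uv=c[i]+[u-w,v-w];print(n,uv,s[i],onz(q,uv,.1))
cv2.imwrite('pics/w2.png',cv2.cvtColor(d['frame'],cv2.COLOR_RGB2BGR))
print(telemetry.get_obs()['tcp_pos'],telemetry.get_obs()['ee_rot'])
```

```text
[(0.98, [305.4, 181.5, 27.9, 93.6])]
wrist [319.47761194 195.60945274] [ 16  18  24  24 402] [0.50331653 0.26396886 0.1       ]
[0.50712245 0.26289872 0.20424982] [[ 5.63736192e-03  9.16004231e-01  4.01128993e-01]
 [ 3.19688672e-03  4.01116809e-01 -9.16021335e-01]
 [-9.99979000e-01  6.44630775e-03 -6.67121140e-04]]
```

Call:
drive_tool --pt "20 -1.5 -2 0 -0.001 -0.001 -0.1" --pt "25 -1 -1 0 0 0 -0.1" --pt "25 0 0 0 0 0 -0.1" --pt "20 0 0 0 0 0 -0.1" --pt "15 0 0 0 0 0 -0.1" --pt "10 0 0 0 0 0 -0.1" --pt "4 0 0 0 0 0 0.3" --pt "0 0 0 0 0 0 0.3" --pt "0 0 0 0 0 0 0.3"

```text
clock: 7.8
tcp_pos: [0.504, 0.2693, 0.0845]
ee_rot: [[0.008, 0.914, 0.405], [0.005, 0.405, -0.914], [-1.0, 0.009, -0.001]]
wrist_force: [-6.2, -2.8, 2.6]
opening: 0.0316
```

```bash
cat > deck.py <<'E'
from plan import *
import sys
# deck height by matching template of deck's side-view appearance against baseline (side0.png): deck moves straight in z
b=cv2.cvtColor(cv2.imread('pics/side0.png'),cv2.COLOR_BGR2GRAY)
def deck(s):
    # track three patches: blank on deck & deck corners; slide along the projected z direction
    g=cv2.cvtColor(s['frame'],cv2.COLOR_RGB2GRAY).astype(np.float32);best=[]
    P0=np.array([.52,-.03,.23]);u0=proj(s,P0)[0];hs=np.arange(-.002,.09,.0005);sc=[]
    x0,y0,x1,y1=288,165,350,215
    T=b[y0:y1,x0:x1].astype(np.float32)
    for h in hs:
        dz=proj(s,P0-[0,0,h])[0]-u0; z1=1/np.linalg.norm(1) 
        M=np.float32([[1,0,dz[0]],[0,1,dz[1]]])
        W=g[y0+int(dz[1])-1:,:];G=cv2.warpAffine(g,M,(640,400),flags=cv2.INTER_LINEAR|cv2.WARP_INVERSE_MAP)[y0:y1,x0:x1]
        sc.append(cv2.matchTemplate(G,T,cv2.TM_CCOEFF_NORMED)[0,0])
    i=int(np.argmax(sc));return hs[i],sc[i]
if __name__=='__main__':
    o=telemetry.get_obs();s=grab('side');print('drop',deck(s),'F',o['wrist_force'].round(1),'tq',o['ft_torque'].round(2),'tcp',o['tcp_pos'].round(4),o['clock'],o['opening'])
E
python3 deck.py
```

```text
drop (np.float64(0.0), np.float32(0.99832964)) F [-6.2 -2.8  2.6] tq [-0.69  1.27 -0.05] tcp [0.504  0.2693 0.0845] 7.8 0.03163367598135735
```

Call:
drive_tool --pt "0 -4 3 0 -0.003 -0.003 0.3" --pt "0 -4 2 0 0 0 0.3" --pt "0 -4 0 0 0 0 0.3" --pt "0 -4 0.5 0 0 0 0.3" --pt "0 -4 0.5 0 0 0 0.3"

```text
clock: 8.35
tcp_pos: [0.4916, 0.2581, 0.0879]
ee_rot: [[0.016, 0.914, 0.405], [0.008, 0.405, -0.914], [-1.0, 0.018, -0.001]]
wrist_force: [3.9, 3.2, -3.3]
opening: 0.0309
```

```bash
python3 deck.py
```

```text
drop (np.float64(0.0), np.float32(0.99818724)) F [ 3.9  3.2 -3.3] tq [ 0.68 -0.86  0.03] tcp [0.4916 0.2581 0.0879] 8.35 0.030946328851447685
```

Call:
drive_tool --pt "2 -4 0.7 0 -0.008 -0.003 0.3" --pt "1 -4 0.7 0 -0.003 -0.003 0.3"

```text
clock: 8.6
tcp_pos: [0.4869, 0.2556, 0.087]
ee_rot: [[0.021, 0.914, 0.405], [-0.0, 0.405, -0.914], [-1.0, 0.019, 0.009]]
wrist_force: [4.0, 4.4, 1.0]
opening: 0.0309
```

```bash
python3 deck.py
```

```text
drop (np.float64(0.0), np.float32(0.9980813)) F [4.  4.4 1. ] tq [ 0.94 -0.95  0.07] tcp [0.4869 0.2556 0.087 ] 8.6 0.030868347749148536
```

Call:
drive_tool --pt "1 -2 0.7 0 -0.003 -0.003 0.3" --pt "0 0 0 0 0 0 0.3"

```text
clock: 8.85
tcp_pos: [0.486, 0.2552, 0.0871]
ee_rot: [[0.021, 0.914, 0.406], [-0.003, 0.406, -0.914], [-1.0, 0.018, 0.011]]
wrist_force: [1.1, 0.5, -1.7]
opening: 0.0305
```

```bash
python3 deck.py
```

```text
drop (np.float64(0.0), np.float32(0.9979789)) F [ 1.1  0.5 -1.7] tq [ 0.26 -0.49 -0.02] tcp [0.486  0.2552 0.0871] 8.85 0.030509505236429216
```

Call:
drive_tool --pt "1 -4 0.7 0 -0.003 -0.003 0.3" --pt "1 -3 0.7 0 -0.003 -0.003 0.3"

```text
clock: 9.1
tcp_pos: [0.4823, 0.2531, 0.0864]
ee_rot: [[0.023, 0.914, 0.405], [-0.007, 0.406, -0.914], [-1.0, 0.018, 0.015]]
wrist_force: [4.5, 3.7, 4.4]
opening: 0.031
```

```bash
python3 deck.py
```

```text
drop (np.float64(0.0), np.float32(0.9978758)) F [4.5 3.7 4.4] tq [ 0.79 -1.16  0.01] tcp [0.4823 0.2531 0.0864] 9.1 0.030987107803210817
```

Call:
drive_tool --pt "1 -2.5 0.7 0 -0.003 -0.003 0.3" --pt "1 -2.5 0.7 0 -0.003 -0.003 0.3"

```text
clock: 9.35
tcp_pos: [0.4808, 0.2523, 0.0863]
ee_rot: [[0.025, 0.914, 0.406], [-0.01, 0.406, -0.914], [-1.0, 0.019, 0.02]]
wrist_force: [3.3, 4.4, 4.3]
opening: 0.0305
```

```bash
python3 deck.py
```

```text
drop (np.float64(0.0), np.float32(0.9966789)) F [3.3 4.4 4.3] tq [ 0.86 -1.12  0.07] tcp [0.4808 0.2523 0.0863] 9.35 0.030544914019795016
```

Call:
drive_tool --pt "0.5 -2.5 0.7 0 0.005 -0.005 0.3" --pt "0.5 -2.5 0.7 0 0.005 -0.005 0.3"

```text
clock: 9.6
tcp_pos: [0.4786, 0.2512, 0.0865]
ee_rot: [[0.016, 0.913, 0.407], [-0.001, 0.407, -0.914], [-1.0, 0.014, 0.007]]
wrist_force: [4.4, 5.5, 0.3]
opening: 0.0306
```

```bash
python3 deck.py
```

```text
drop (np.float64(0.0015), np.float32(0.99169004)) F [4.4 5.5 0.3] tq [ 0.95 -1.03  0.11] tcp [0.4786 0.2512 0.0865] 9.6 0.03059493817584696
```

Call:
drive_tool --pt "0 0 0 0 0.003 -0.003 0.3" --pt "0 0 0 0 0.003 -0.003 0.3"

```text
clock: 9.85
tcp_pos: [0.4784, 0.2512, 0.0866]
ee_rot: [[0.007, 0.914, 0.407], [0.003, 0.407, -0.914], [-1.0, 0.008, 0.001]]
wrist_force: [2.2, 1.7, 1.2]
opening: 0.0309
```

```bash
python3 deck.py
```

```text
drop (np.float64(0.0034999999999999996), np.float32(0.9876645)) F [2.2 1.7 1.2] tq [ 0.5  -0.65  0.03] tcp [0.4784 0.2512 0.0866] 9.85 0.03092196655803741
```

Call:
drive_tool --pt "0 0 0 0 0 0 0.3" --pt "0 0 0 0 0 0 0.3" --pt "0 0 0 0 0 0 0.3" --pt "0 0 0 0 0 0 0.3" --pt "0 0 0 0 0 0 0.3"

```text
clock: 10.4
tcp_pos: [0.4785, 0.2511, 0.0866]
ee_rot: [[0.007, 0.914, 0.406], [0.003, 0.406, -0.914], [-1.0, 0.007, 0.0]]
wrist_force: [3.0, 2.8, 1.1]
opening: 0.0308
```

```bash
python3 deck.py
```

```text
drop (np.float64(0.0075), np.float32(0.9583046)) F [3.  2.8 1.1] tq [ 0.55 -0.7   0.02] tcp [0.4785 0.2511 0.0866] 10.4 0.03080297482697832
```

Call:
drive_tool --pt "0 0 0 0 0 0 0.3" --pt "0 0 0 0 0 0 0.3" --pt "0 0 0 0 0 0 0.3" --pt "0 0 0 0 0 0 0.3" --pt "0 0 0 0 0 0 0.3" --pt "0 0 0 0 0 0 0.3" --pt "0 0 0 0 0 0 0.3" --pt "0 0 0 0 0 0 0.3" --pt "0 0 0 0 0 0 0.3" --pt "0 0 0 0 0 0 0.3" --pt "0 0 0 0 0 0 0.3" --pt "0 0 0 0 0 0 0.3" --pt "0 0 0 0 0 0 0.3" --pt "0 0 0 0 0 0 0.3" --pt "0 0 0 0 0 0 0.3" --pt "0 0 0 0 0 0 0.3"

```text
clock: 12.05
tcp_pos: [0.4785, 0.2511, 0.0866]
ee_rot: [[0.007, 0.914, 0.406], [0.002, 0.406, -0.914], [-1.0, 0.007, 0.001]]
wrist_force: [2.8, 2.3, 1.5]
opening: 0.0311
```

```bash
cat > deck.py <<'E'
from plan import *
C=np.array([[.612,.0615],[.6076,-.0301],[.4763,-.0212],[.4816,.0725]])
D=np.array([[.637,.1206],[.634,-.0776],[.455,-.0768],[.4561,.1196]])
def track(n,s):
    b=cv2.cvtColor(cv2.imread(f'pics/{n}0.png'),cv2.COLOR_BGR2GRAY).astype(np.float32)
    g=cv2.cvtColor(s['frame'],cv2.COLOR_RGB2GRAY).astype(np.float32)
    hull=cv2.convexHull(np.float32(np.r_[proj(s,np.c_[C,[.23]*4]),proj(s,np.c_[C*.8+C.mean(0)*.2,[.288]*4])]))
    m=cv2.fillConvexPoly(np.zeros((400,640),np.uint8),hull.astype(np.int32),1)
    m=cv2.dilate(m,np.ones((3,3)))>0
    hs=np.arange(-.003,.09,.0005);sc=[]
    for h in hs:
        H=cv2.getPerspectiveTransform(np.float32(proj(s,np.c_[D,[.262]*4])),np.float32(proj(s,np.c_[D,[.262-h]*4])))
        G=cv2.warpPerspective(g,H,(640,400),flags=cv2.INTER_LINEAR|cv2.WARP_INVERSE_MAP)
        sc.append(np.corrcoef(G[m],b[m])[0,1])
    i=int(np.argmax(sc));return float(hs[i].round(4)),float(sc[i].round(3))
if __name__=='__main__':
    o=telemetry.get_obs();s=grab('side','sx.png');t=grab('top')
    print('drop',track('side',s),track('top',t),'F',o['wrist_force'].round(1),'tcp',o['tcp_pos'].round(4),o['clock'],o['opening'])
E
python3 deck.py
```

```text
drop (0.021, 0.919) (0.0205, 0.926) F [2.8 2.3 1.5] tcp [0.4785 0.2511 0.0866] 12.05 0.03105861349884786
```

Call:
drive_tool --pt "0 0 0 0 0 0 0.3" --pt "0 0 0 0 0 0 0.3" --pt "0 0 0 0 0 0 0.3" --pt "0 0 0 0 0 0 0.3" --pt "0 0 0 0 0 0 0.3" --pt "0 0 0 0 0 0 0.3" --pt "0 0 0 0 0 0 0.3" --pt "0 0 0 0 0 0 0.3" --pt "0 0 0 0 0 0 0.3" --pt "0 0 0 0 0 0 0.3" --pt "0 0 0 0 0 0 0.3" --pt "0 0 0 0 0 0 0.3" --pt "0 0 0 0 0 0 0.3" --pt "0 0 0 0 0 0 0.3" --pt "0 0 0 0 0 0 0.3" --pt "0 0 0 0 0 0 0.3" --pt "0 0 0 0 0 0 0.3" --pt "0 0 0 0 0 0 0.3" --pt "0 0 0 0 0 0 0.3"

```text
clock: 14.05
tcp_pos: [0.4785, 0.2511, 0.0866]
ee_rot: [[0.007, 0.914, 0.406], [0.002, 0.406, -0.914], [-1.0, 0.007, 0.001]]
wrist_force: [2.5, 2.6, 1.6]
opening: 0.0308
```

```bash
python3 deck.py; python3 -c "
import cv2
t=cv2.imread('pics/sx.png')[150:330,220:420];cv2.imwrite('pics/s2.png',cv2.resize(t,None,fx=3.2,fy=3.2,interpolation=cv2.INTER_CUBIC))"
```

```text
drop (0.034, 0.942) (0.0345, 0.938) F [2.5 2.6 1.6] tcp [0.4785 0.2511 0.0866] 14.05 0.030834867997334234
```

View pics/s2.png

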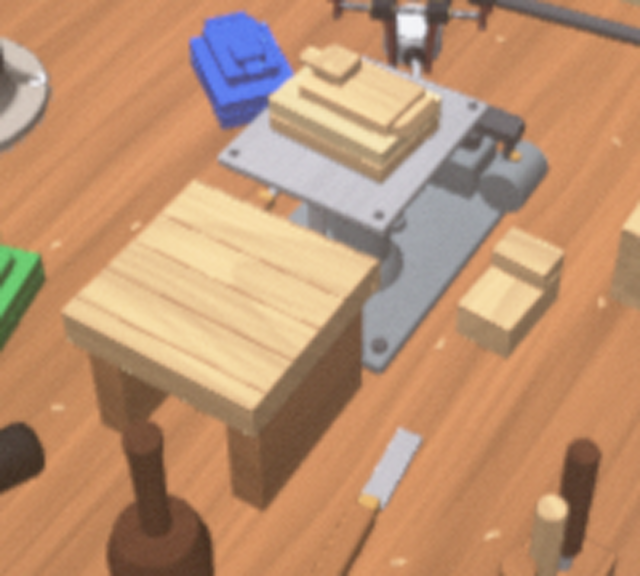

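Deck is 34 mm down and still above the stand; the blank stands upright on it. Stand top's corner is at about (380,262) in this crop. Next I'll check the stand's height optically against the touch reading.

Run:
```python
from plan import *
from scipy.optimize import least_squares
import glob
t=grab('top');s=grab('side','sy.png')
from deck import track
print('drop',track('side',s),track('top',t),telemetry.get_obs()['clock'])
ct=lambda a:np.array(a)/2.5+[150,120]; cs=lambda a:np.array(a)/2.5+[170,110]
st=np.array([ct(p) for p in [(492,103),(649,101),(655,258),(496,262)]])
ss=np.array([cs(p) for p in [(419,310),(322,424),(176,345),(280,243)]])
ss2=np.array([np.array(p)/3.2+[220,150] for p in [(380,262),(252,410),(63,317),(196,182)]]);print(ss,ss2)
def corners(q):
    x,y,z,a=q;L=np.array([[.1,.1,-.006],[.1,-.1,0],[-.1,-.1,0],[-.1,.1,-.006]]);c,s_=np.cos(a),np.sin(a)
    return L@np.array([[c,-s_,0],[s_,c,0],[0,0,1]]).T+[x,y,z]
f=lambda q:np.r_[(proj(t,corners(q))-st).ravel(),(proj(s,corners(q))-(ss+ss2)/2).ravel()]
r=least_squares(f,[.54,-.186,.16,0]);print(r.x);print(f(r.x).round(1))
for z in(.157,.1685):
    r=least_squares(lambda q:f([q[0],q[1],z,q[2]]),[.54,-.186,0]);print(z,r.x,r.cost,r.fun.round(1))
# deck fit for bias
dt=np.array([ct(p) for p in [(325,93),(487,94),(488,239),(324,239)]]);ds=np.array([cs(p) for p in [(508,160),(422,252),(296,198)]])
def dc(q):
    x,y,z,a=q;L=np.array([[.09,.1,0],[.09,-.1,0],[-.09,-.1,0],[-.09,.1,0]]);c,s_=np.cos(a),np.sin(a)
    return L@np.array([[c,-s_,0],[s_,c,0],[0,0,1]]).T+[x,y,z]
g=lambda q:np.r_[(proj(t,dc(q))-dt).ravel(),(proj(s,dc(q)[:3])-ds).ravel()]
r=least_squares(g,[.54,.02,.23,0]);print('deck',r.x,r.fun.round(1))
```

```text
drop (0.0345, 0.934) (0.0345, 0.937) 14.25
[[337.6 234. ]
 [298.8 279.6]
 [240.4 248. ]
 [282.  207.2]] [[338.75   231.875 ]
 [298.75   278.125 ]
 [239.6875 249.0625]
 [281.25   206.875 ]]
[ 0.54192084 -0.18531143  0.15879847  0.00883076]
[-0.5  0.6 -0.3 -0.1  0.  -0.6 -0.8 -1.1  0.1 -0.2 -0.1  0.5 -1.4 -0.2
 -0.2  0.3]
0.157 [ 0.54167229 -0.18490292  0.00883023] 2.9984056675978232 [-0.6  0.8 -0.5  0.1 -0.2 -0.5 -0.9 -0.9  0.1  0.1 -0.1  0.7 -1.3  0.1
 -0.1  0.6]
0.1685 [ 0.54326049 -0.1875101   0.00883317] 12.56395902816661 [ 0.3 -0.6  0.8 -1.3  1.2 -1.5  0.  -1.9  0.2 -1.9 -0.4 -1.1 -2.1 -1.9
 -0.5 -1.4]
deck [ 0.54743205  0.02301007  0.22631582 -0.0036897 ] [-0.5  0.1 -0.1 -0.7 -0.1 -0.5 -1.1 -0.4  0.1 -0.6  0.1  1.4 -2.3 -0. ]
```

Call:
drive_tool --pt "0 0 0 0 0 0 0.3" --pt "0 0 0 0 0 0 0.3" --pt "0 0 0 0 0 0 0.3" --pt "0 0 0 0 0 0 0.3" --pt "0 0 0 0 0 0 0.3" --pt "0 0 0 0 0 0 0.3" --pt "0 0 0 0 0 0 0.3" --pt "0 0 0 0 0 0 0.3" --pt "0 0 0 0 0 0 0.3" --pt "0 0 0 0 0 0 0.3" --pt "0 0 0 0 0 0 0.3" --pt "0 0 0 0 0 0 0.3" --pt "0 0 0 0 0 0 0.3" --pt "0 0 0 0 0 0 0.3" --pt "0 0 0 0 0 0 0.3" --pt "0 0 0 0 0 0 0.3" --pt "0 0 0 0 0 0 0.3" --pt "0 0 0 0 0 0 0.3"

```text
clock: 16.05
tcp_pos: [0.4785, 0.251, 0.0866]
ee_rot: [[0.007, 0.914, 0.406], [0.002, 0.406, -0.914], [-1.0, 0.007, 0.001]]
wrist_force: [2.9, 2.7, 0.8]
opening: 0.0309
```

```bash
python3 deck.py
```

```text
drop (0.045, 0.944) (0.046, 0.914) F [2.9 2.7 0.8] tcp [0.4785 0.251  0.0866] 16.05 0.03087705475492329
```

Call:
drive_tool --pt "0 0 0 0 0 0 0.3" --pt "0 0 0 0 0 0 0.3" --pt "0 0 0 0 0 0 0.3" --pt "0 0 0 0 0 0 0.3" --pt "0 0 0 0 0 0 0.3" --pt "0 0 0 0 0 0 0.3" --pt "0 6 0 0 0 0 0.3" --pt "0 6 -0.5 0 0 0 0.3" --pt "0 6 -0.5 0 0 0 0.3" --pt "0 3 -0.5 0 0 0 0.3"

```text
clock: 17.15
tcp_pos: [0.4898, 0.2561, 0.0835]
ee_rot: [[-0.01, 0.914, 0.406], [-0.011, 0.406, -0.914], [-1.0, -0.013, 0.006]]
wrist_force: [-4.8, -2.5, 3.9]
opening: 0.031
```

```bash
python3 deck.py
```

```text
drop (0.0495, 0.948) (0.049, 0.781) F [-4.8 -2.5  3.9] tcp [0.4898 0.2561 0.0835] 17.15 0.031015762026327796
```

Call:
drive_tool --pt "0 -2 0 0 0 0 0.3" --pt "0 0 0 0 0 0 0.0"

```text
clock: 17.45
tcp_pos: [0.4875, 0.2546, 0.0825]
ee_rot: [[-0.011, 0.914, 0.406], [-0.012, 0.406, -0.914], [-1.0, -0.015, 0.006]]
wrist_force: [0.7, -0.3, 0.1]
opening: 0.0356
```

```bash
python3 deck.py
```

```text
drop (0.0495, 0.946) (0.0495, 0.785) F [ 0.7 -0.3  0.1] tcp [0.4875 0.2546 0.0825] 17.45 0.03564856106216908
```

Run:
```python
from plan import *
plan([((.4875,.2546,.25),24,4,1),((.60,.10,.25),2,5,1),((.60,.10,.195),2,2,1)])
```

```text
[[-41.8, -0.7, 0.2, -0.0, 0.002, 0.004, 1.0], [-41.8, -0.6, 0.2, -0.0, 0.001, 0.003, 1.0], [-41.8, -0.4, 0.1, -0.0, 0.002, 0.004, 1.0], [-41.8, -0.3, 0.1, -0.001, 0.001, 0.003, 1.0], [-0.0, 8.0, 37.4, 0.077, 0.0, 0.0, 1.0], [-0.0, 10.8, 36.7, 0.077, 0.0, 0.0, 1.0], [-0.0, 13.6, 35.7, 0.077, 0.0, 0.0, 1.0], [-0.0, 16.4, 34.6, 0.077, 0.0, 0.0, 1.0], [-0.0, 18.9, 33.2, 0.076, 0.0, 0.0, 1.0], [27.5, 0.0, -0.0, 0.0, 0.0, 0.0, 1.0], [27.5, 0.0, -0.1, 0.0, 0.0, 0.0, 1.0]] 11
```

Call:
drive_tool --pt "-42 0 0 0 0.002 0.004 0" --pt "-42 0 0 0 0.001 0.003 0" --pt "-42 0 0 0 0.002 0.004 1" --pt "-42 0 0 0 0.001 0.003 1" --pt "0 8 37 0.077 0 0 1" --pt "0 11 37 0.077 0 0 1" --pt "0 14 36 0.077 0 0 1" --pt "0 16 35 0.077 0 0 1" --pt "0 19 33 0.076 0 0 1" --pt "20 0 0 0 0 0 1"

```text
clock: 18.55
tcp_pos: [0.6098, 0.0965, 0.2425]
ee_rot: [[0.013, 1.0, 0.021], [0.002, 0.021, -1.0], [-1.0, 0.013, -0.001]]
wrist_force: [0.4, -0.1, -0.4]
opening: 0.0006
```

```bash
python3 st.py; python3 deck.py
```

```text
clock 18.55
joints [ 0.2028  0.4256 -0.6166  1.6554  0.2701  1.1335 -0.4627]
tcp_pos [0.6098 0.0965 0.2425]
ee_rot [[ 0.0127  0.9997  0.0215]
 [ 0.0016  0.0214 -0.9998]
 [-0.9999  0.0128 -0.0013]]
wrist_force [ 0.3883 -0.1126 -0.406 ]
ft_torque [ 0.0031 -0.1211 -0.0187]
opening 0.0006363282492036337
drop (0.0495, 0.948) (0.0625, 0.021) F [ 0.4 -0.1 -0.4] tcp [0.6098 0.0965 0.2425] 18.55 0.0006363282492036337
```

Call:
drive_tool --pt "25 -3 -2 0 0 -0.005 1" --pt "15 -2 0 0 0 -0.003 1" --pt "5 0 0 0 0 0 1" --pt "3 0 0 0 0 0 1" --pt "2 0 0 0 0 0 1" --pt "2 0 0 0 0 0 1" --pt "2 0 0 0 0 0 1"

```text
clock: 19.35
tcp_pos: [0.5994, 0.108, 0.187]
ee_rot: [[-0.001, 0.999, 0.038], [0.005, 0.038, -0.999], [-1.0, -0.0, -0.005]]
wrist_force: [-0.4, -1.4, -0.2]
opening: 0.0003
```

Call:
drive_tool --pt "2 0 0 0 0 0 1" --pt "2 0 0 0 0 0 1"

```text
clock: 19.55
tcp_pos: [0.5999, 0.1081, 0.1836]
ee_rot: [[0.001, 0.999, 0.038], [0.005, 0.038, -0.999], [-1.0, 0.001, -0.005]]
wrist_force: [-0.9, 0.3, 0.2]
opening: 0.0003
```

Call:
drive_tool --pt "0 0 6 0 0 0 1" --pt "2 0 2 0 0 0 1" --pt "2 0 0 0 0 0 1"

```text
clock: 19.85
tcp_pos: [0.6004, 0.0997, 0.1806]
ee_rot: [[0.001, 0.999, 0.038], [0.005, 0.038, -0.999], [-1.0, 0.001, -0.005]]
wrist_force: [-6.5, -0.2, 15.2]
opening: 0.0005
```

Call:
drive_tool --pt "2 0 0 0 0 0 1" --pt "2 0 0 0 0 0 1"

```text
clock: 20.05
tcp_pos: [0.6004, 0.0997, 0.1797]
ee_rot: [[0.002, 0.999, 0.037], [0.005, 0.037, -0.999], [-1.0, 0.002, -0.005]]
wrist_force: [-5.0, 0.0, 12.5]
opening: 0.0004
```

Call:
drive_tool --pt "2 0 0 0 0 0 1"

```text
clock: 20.15
tcp_pos: [0.6004, 0.0997, 0.1794]
ee_rot: [[0.003, 0.999, 0.037], [0.004, 0.037, -0.999], [-1.0, 0.003, -0.004]]
wrist_force: [-5.1, -1.6, 11.9]
opening: 0.0004
```

Run:
```python
from plan import *
plan([((.60,.10,.25),2,2,-.1),((.487,.255,.25),24,6,-.1),((.487,.255,.083),24,5,-.1)])
```

```text
[[-35.3, -0.1, -0.3, 0.001, -0.002, -0.001, -0.1], [-35.3, -0.1, -0.2, 0.001, -0.002, -0.002, -0.1], [-0.0, -17.9, -26.5, -0.064, -0.0, 0.0, -0.1], [-0.0, -16.2, -27.6, -0.064, -0.0, 0.0, -0.1], [-0.0, -14.4, -28.5, -0.064, -0.0, 0.0, -0.1], [-0.0, -12.6, -29.4, -0.064, -0.0, 0.0, -0.1], [-0.0, -10.6, -30.1, -0.064, -0.0, 0.0, -0.1], [-0.0, -8.7, -30.8, -0.064, -0.0, 0.0, -0.1], [33.4, 0.0, 0.0, -0.0, -0.0, 0.0, -0.1], [33.4, 0.0, 0.0, -0.0, -0.0, 0.0, -0.1], [33.4, 0.0, 0.0, -0.0, -0.0, 0.0, -0.1], [33.4, 0.0, 0.0, -0.0, -0.0, 0.0, -0.1], [33.4, 0.0, 0.0, -0.0, -0.0, 0.0, -0.1]] 13
```

Call:
drive_tool --pt "-35 0 0 0 -0.002 -0.001 -0.1" --pt "-35 0 0 0 -0.002 -0.002 -0.1" --pt "0 -18 -26.5 -0.064 0 0 -0.1" --pt "0 -16 -27.5 -0.064 0 0 -0.1" --pt "0 -14.5 -28.5 -0.064 0 0 -0.1" --pt "0 -12.5 -29.5 -0.064 0 0 -0.1" --pt "0 -10.5 -30 -0.064 0 0 -0.1" --pt "0 -8.5 -31 -0.064 0 0 -0.1" --pt "30 0 0 0 0 0 -0.1"

```text
clock: 21.05
tcp_pos: [0.4769, 0.2653, 0.2222]
ee_rot: [[0.002, 0.9, 0.435], [0.002, 0.435, -0.9], [-1.0, 0.002, -0.001]]
wrist_force: [0.3, 0.4, -0.2]
opening: 0.0482
```

Run:
```python
from plan import *
print(telemetry.get_obs()['tcp_pos'])
plan([((.487,.255,.19),24,1,-.1),((.487,.255,.083),24,4,-.1)])
```

```text
[0.47686865 0.26529589 0.22218136]
[[32.2, 4.6, 13.7, 0.032, -0.001, -0.002, -0.1], [26.7, -0.0, 0.0, -0.0, -0.0, -0.0, -0.1], [26.8, -0.0, 0.0, -0.0, -0.0, -0.0, -0.1], [26.7, -0.0, 0.0, -0.0, -0.0, -0.0, -0.1], [26.8, -0.1, 0.1, -0.0, -0.0, -0.0, -0.1]] 5
```

Call:
drive_tool --pt "15 2.5 7 0.016 0 -0.001 -0.1" --pt "15 2.5 6 0.016 0 -0.001 -0.1" --pt "0 0 0 0 0 0 -0.1"

```text
clock: 21.35
tcp_pos: [0.4825, 0.2562, 0.1865]
ee_rot: [[-0.007, 0.911, 0.412], [-0.003, 0.412, -0.911], [-1.0, -0.008, -0.001]]
wrist_force: [-0.6, -0.7, -0.4]
opening: 0.0483
```

Run:
```python
from plan import *
d=grab('wrist')
u,v=proj(d,(.487,.255,.1))[0].round().astype(int);w=30
m=d['frame'][v-w:v+w,u-w:u+w].max(2)<70
n_,l,s,c=cv2.connectedComponentsWithStats(m.astype(np.uint8))
for i in range(1,n_):
    if s[i,4]>40: uv=c[i]+[u-w,v-w];print(uv,s[i],onz(d,uv,.1))
print(telemetry.get_obs()['tcp_pos'])
plan([((.487,.255,.083),24,4,-.1)])
```

```text
[327.46712018 207.91156463] [ 19  18  25  25 441] [0.48766096 0.25589965 0.1       ]
[0.48280897 0.25700643 0.18774589]
[[26.2, 0.9, 0.9, 0.002, -0.0, 0.002, -0.1], [26.2, 0.9, 0.9, 0.002, -0.0, 0.001, -0.1], [26.2, 0.8, 0.9, 0.001, -0.001, 0.002, -0.1], [26.1, 0.8, 0.9, 0.002, -0.0, 0.001, -0.1]] 4
```

Ball confirmed at (0.4877, 0.2559), as predicted. Descend and narrow the jaws.

Call:
drive_tool --pt "26 1.2 1 0 0 0.002 -0.1" --pt "26 1 1 0 0 0.001 -0.1" --pt "26 1 0.5 0 0 0.002 -0.1" --pt "20 1 0 0 0 0.001 -0.1" --pt "7 0 0 0 0 0 0.3" --pt "0 0 0 0 0 0 0.3"

```text
clock: 22.0
tcp_pos: [0.4935, 0.2561, 0.0839]
ee_rot: [[0.006, 0.914, 0.405], [0.004, 0.405, -0.914], [-1.0, 0.007, -0.001]]
wrist_force: [-7.4, -0.1, -0.8]
opening: 0.036
```

```bash
python3 deck.py
```

```text
drop (0.0515, 0.941) (0.0505, 0.803) F [-7.4 -0.1 -0.8] tcp [0.4935 0.2561 0.0839] 22.0 0.03597178547005605
```

Call:
drive_tool --pt "0 -5 0 0 0 0 0.3" --pt "0 -4 0.5 0 0 0 0.3" --pt "0 -4 0.5 0 0 0 0.3" --pt "0 -2.5 0 0 0 0 0.3"

```text
clock: 22.5
tcp_pos: [0.4826, 0.2506, 0.0882]
ee_rot: [[0.015, 0.914, 0.405], [0.01, 0.405, -0.914], [-1.0, 0.018, -0.003]]
wrist_force: [5.0, 1.5, -5.1]
opening: 0.031
```

```bash
python3 deck.py
```

```text
drop (0.0515, 0.941) (0.052, 0.934) F [ 5.   1.5 -5.1] tcp [0.4826 0.2506 0.0882] 22.5 0.031010176706341194
```

Call:
drive_tool --pt "1.5 -4 0 0 0.003 -0.005 0.3" --pt "0 -2.5 0 0 0.002 -0.003 0.3"

```text
clock: 22.8
tcp_pos: [0.4804, 0.2496, 0.089]
ee_rot: [[0.012, 0.915, 0.404], [0.015, 0.404, -0.915], [-1.0, 0.017, -0.008]]
wrist_force: [5.0, 1.9, -3.8]
opening: 0.0305
```

```bash
python3 deck.py
```

```text
drop (0.0515, 0.941) (0.052, 0.934) F [ 5.   1.9 -3.8] tcp [0.4804 0.2496 0.089 ] 22.8 0.030514424835970937
```

Call:
drive_tool --pt "0 0 0 0 0 0 0.3" --pt "0 0 0 0 0 0 0.3" --pt "0 0 0 0 0 0 0.3"

```text
clock: 23.2
tcp_pos: [0.4804, 0.2495, 0.0896]
ee_rot: [[0.013, 0.915, 0.404], [0.014, 0.404, -0.915], [-1.0, 0.017, -0.008]]
wrist_force: [3.5, 2.4, -0.9]
opening: 0.0308
```

```bash
python3 deck.py
```

```text
drop (0.0515, 0.941) (0.052, 0.934) F [ 3.5  2.4 -0.9] tcp [0.4804 0.2495 0.0896] 23.2 0.030837207888359867
```

Not yet at the threshold; a little further.

Call:
drive_tool --pt "1.5 -3 0 0 -0.004 -0.005 0.3" --pt "1 -2 0 0 -0.002 -0.003 0.3"

```text
clock: 23.5
tcp_pos: [0.4793, 0.2492, 0.0889]
ee_rot: [[0.014, 0.915, 0.403], [0.009, 0.403, -0.915], [-1.0, 0.017, -0.003]]
wrist_force: [3.9, 1.2, 2.6]
opening: 0.0305
```

```bash
python3 deck.py
```

```text
drop (0.0525, 0.945) (0.053, 0.934) F [3.9 1.2 2.6] tcp [0.4793 0.2492 0.0889] 23.5 0.030506437588324165
```

Call:
drive_tool --pt "0 0 0 0 0 0 0.3" --pt "0 0 0 0 0 0 0.3"

```text
clock: 23.8
tcp_pos: [0.4794, 0.2492, 0.0891]
ee_rot: [[0.014, 0.915, 0.403], [0.009, 0.403, -0.915], [-1.0, 0.017, -0.002]]
wrist_force: [2.8, 1.0, -1.6]
opening: 0.0307
```

```bash
python3 deck.py
```

```text
drop (0.0535, 0.944) (0.0535, 0.932) F [ 2.8  1.  -1.6] tcp [0.4794 0.2492 0.0891] 23.8 0.030701500977415325
```

Call:
drive_tool --pt "0 0 0 0 0 0 0.3" --pt "0 0 0 0 0 0 0.3" --pt "0 0 0 0 0 0 0.3" --pt "0 0 0 0 0 0 0.3" --pt "0 0 0 0 0 0 0.3" --pt "0 0 0 0 0 0 0.3" --pt "0 0 0 0 0 0 0.3" --pt "0 0 0 0 0 0 0.3"

```text
clock: 24.7
tcp_pos: [0.4794, 0.2492, 0.0891]
ee_rot: [[0.014, 0.915, 0.403], [0.009, 0.403, -0.915], [-1.0, 0.017, -0.002]]
wrist_force: [2.8, -0.3, 0.6]
opening: 0.0306
```

```bash
python3 deck.py
```

```text
drop (0.058, 0.937) (0.0585, 0.905) F [ 2.8 -0.3  0.6] tcp [0.4794 0.2492 0.0891] 24.7 0.030647893415179185
```

Call:
drive_tool --pt "0 10 0 0 0 0 0.3" --pt "0 6 -0.5 0 0 0 0.3" --pt "0 5 -0.5 0 0 0 0.3"

```text
clock: 25.1
tcp_pos: [0.4925, 0.2566, 0.0875]
ee_rot: [[0.002, 0.915, 0.404], [0.001, 0.404, -0.915], [-1.0, 0.002, -0.0]]
wrist_force: [-5.1, -2.6, 4.5]
opening: 0.0312
```

```bash
python3 deck.py
```

```text
drop (0.059, 0.927) (0.058, 0.769) F [-5.1 -2.6  4.5] tcp [0.4925 0.2566 0.0875] 25.1 0.031159689242771516
```

Call:
drive_tool --pt "1 4 -0.5 0 0 0 0.3" --pt "1 4 -0.5 0 0 0 0.3" --pt "1 4 -0.5 0 0 0 0.3"

```text
clock: 25.5
tcp_pos: [0.4972, 0.2601, 0.0824]
ee_rot: [[-0.01, 0.914, 0.405], [-0.008, 0.405, -0.914], [-1.0, -0.013, 0.003]]
wrist_force: [-6.5, -2.7, 6.3]
opening: 0.0306
```

Call:
drive_tool --pt "0 3 -0.5 0 0 0 0.3" --pt "0 2.5 -0.3 0 0 0 0.3"

```text
clock: 25.7
tcp_pos: [0.4979, 0.2607, 0.0809]
ee_rot: [[-0.02, 0.914, 0.406], [-0.016, 0.406, -0.914], [-1.0, -0.024, 0.006]]
wrist_force: [-6.0, -4.3, 4.6]
opening: 0.031
```

Call:
drive_tool --pt "0 2 -0.3 0 0 0 0.3"

```text
clock: 25.8
tcp_pos: [0.4977, 0.2607, 0.0802]
ee_rot: [[-0.024, 0.913, 0.406], [-0.019, 0.406, -0.914], [-1.0, -0.03, 0.008]]
wrist_force: [-5.1, -2.9, 4.7]
opening: 0.031
```

Call:
drive_tool --pt "0 2 -0.3 0 0 0 0.3"

```text
clock: 25.9
tcp_pos: [0.4976, 0.2607, 0.0795]
ee_rot: [[-0.028, 0.913, 0.406], [-0.023, 0.406, -0.914], [-0.999, -0.035, 0.009]]
wrist_force: [-5.4, -3.0, 5.2]
opening: 0.0312
```

Call:
drive_tool --pt "-1.5 2 -0.3 0 0.004 0.015 0.3" --pt "-1 2 -0.3 0 0.004 0.015 0.3"

```text
clock: 26.1
tcp_pos: [0.498, 0.2611, 0.0798]
ee_rot: [[-0.011, 0.913, 0.407], [-0.008, 0.407, -0.913], [-1.0, -0.013, 0.003]]
wrist_force: [-5.4, -2.1, 2.1]
opening: 0.0307
```

Call:
drive_tool --pt "-1 2.5 -0.3 0 0.003 0.012 0.3" --pt "-0.5 2.5 -0.3 0 0.002 0.012 0.3"

```text
clock: 26.3
tcp_pos: [0.4988, 0.2617, 0.0799]
ee_rot: [[0.003, 0.913, 0.407], [0.002, 0.407, -0.913], [-1.0, 0.004, -0.001]]
wrist_force: [-6.4, -3.3, 5.2]
opening: 0.0306
```

```bash
python3 deck.py
```

```text
drop (0.059, 0.928) (0.0545, 0.702) F [-6.4 -3.3  5.2] tcp [0.4988 0.2617 0.0799] 26.3 0.030553449889223018
```

Call:
drive_tool --pt "-1 4 -0.5 0 0.001 0.006 0.3" --pt "-0.5 4 -0.5 0 0.001 0.006 0.3" --pt "-0.5 4 -0.5 0 0.001 0.006 0.3"

```text
clock: 26.7
tcp_pos: [0.5032, 0.2645, 0.0799]
ee_rot: [[0.008, 0.913, 0.408], [0.004, 0.408, -0.913], [-1.0, 0.009, -0.0]]
wrist_force: [-8.0, -3.9, 5.3]
opening: 0.0309
```

Call:
drive_tool --pt "-0.5 3.5 -0.5 0 0.001 0.006 0.3" --pt "-0.5 3 -0.5 0 0.001 0.006 0.3"

```text
clock: 26.9
tcp_pos: [0.5052, 0.2656, 0.0799]
ee_rot: [[0.012, 0.913, 0.408], [0.004, 0.408, -0.913], [-1.0, 0.012, 0.001]]
wrist_force: [-9.1, -4.3, 6.9]
opening: 0.0311
```

Call:
drive_tool --pt "-0.5 3 -0.5 0 0.001 0.006 0.3"

```text
clock: 27.0
tcp_pos: [0.5054, 0.2657, 0.0799]
ee_rot: [[0.013, 0.913, 0.408], [0.004, 0.408, -0.913], [-1.0, 0.013, 0.002]]
wrist_force: [-9.7, -5.6, 8.6]
opening: 0.0305
```

Call:
drive_tool --pt "-0.5 3.5 -0.5 0 0 0.002 0.3"

```text
clock: 27.1
tcp_pos: [0.5056, 0.2657, 0.0798]
ee_rot: [[0.009, 0.913, 0.408], [0.0, 0.408, -0.913], [-1.0, 0.009, 0.004]]
wrist_force: [-11.1, -5.3, 8.8]
opening: 0.0306
```

Call:
drive_tool --pt "-0.5 4 -0.5 0 0 0.002 0.3"

```text
clock: 27.2
tcp_pos: [0.5057, 0.2657, 0.0797]
ee_rot: [[0.005, 0.913, 0.409], [-0.004, 0.409, -0.913], [-1.0, 0.003, 0.006]]
wrist_force: [-11.7, -6.1, 10.1]
opening: 0.0308
```

Call:
drive_tool --pt "-0.5 4.5 -0.5 0 0 0.002 0.3"

```text
clock: 27.3
tcp_pos: [0.5059, 0.2658, 0.0795]
ee_rot: [[0.0, 0.913, 0.409], [-0.01, 0.409, -0.913], [-1.0, -0.004, 0.009]]
wrist_force: [-14.5, -7.2, 12.1]
opening: 0.031
```

Call:
drive_tool --pt "-0.5 4 -0.5 0 0 0.002 0.3"

```text
clock: 27.4
tcp_pos: [0.5057, 0.2657, 0.0794]
ee_rot: [[-0.004, 0.912, 0.409], [-0.015, 0.409, -0.912], [-1.0, -0.01, 0.012]]
wrist_force: [-11.2, -7.9, 11.2]
opening: 0.0311
```

```bash
python3 deck.py
```

```text
drop (0.059, 0.927) (0.0535, 0.624) F [-11.2  -7.9  11.2] tcp [0.5057 0.2657 0.0794] 27.4 0.031104337370387827
```

Call:
drive_tool --pt "0 -3.5 0 0 0 0 0.3" --pt "0 0 0 0 0.004 0.004 -0.1" --pt "-10 0 0 0 0 0 -0.1" --pt "-40 0 0 0 0.004 0.004 -0.1"

```text
clock: 27.9
tcp_pos: [0.5015, 0.2634, 0.1271]
ee_rot: [[-0.005, 0.912, 0.41], [-0.005, 0.41, -0.912], [-1.0, -0.007, 0.003]]
wrist_force: [0.7, -0.1, -0.5]
opening: 0.0477
```

Run:
```python
from plan import *
o=telemetry.get_obs();print(o['tcp_pos'],o['wrist_force'])
plan([((.505,.264,.25),24,3,1),((.60,.10,.25),1,6,1),((.60,.10,.20),0,2,1)])
```

```text
[0.50146874 0.26342688 0.12705457] [ 0.72535104 -0.05040749 -0.48326985]
[[-41.0, 0.9, 0.4, 0.001, 0.001, 0.002, 1.0], [-41.0, 1.0, 0.4, 0.001, 0.001, 0.002, 1.0], [-41.0, 1.0, 0.4, 0.001, 0.001, 0.002, 1.0], [0.0, 3.3, 31.4, 0.067, -0.0, 0.0, 1.0], [0.0, 5.4, 31.1, 0.067, 0.0, 0.0, 1.0], [0.0, 7.5, 30.7, 0.067, 0.0, 0.0, 1.0], [0.0, 9.6, 30.1, 0.067, 0.0, 0.0, 1.0], [0.0, 11.6, 29.4, 0.067, 0.0, 0.0, 1.0], [0.0, 13.5, 28.5, 0.067, 0.0, 0.001, 1.0], [25.0, -0.0, 0.0, 0.008, 0.0, -0.0, 1.0], [25.0, -0.1, 0.0, 0.009, 0.0, -0.0, 1.0]] 11
```

Call:
drive_tool --pt "-41 1 0.4 0 0 0.002 -0.1" --pt "-41 1 0.4 0 0 0.002 1" --pt "-41 1 0.4 0 0 0.002 1" --pt "0 3.5 31.5 0.067 0 0 1" --pt "0 5.5 31 0.067 0 0 1" --pt "0 7.5 30.5 0.067 0 0 1" --pt "0 9.5 30 0.067 0 0 1" --pt "0 11.5 29.5 0.067 0 0 1" --pt "0 11 24 0.067 0 0 1" --pt "20 0 0 0 0 0 1" --pt "20 0 0 0 0 0 1" --pt "0 0 0 0 0 0 1"

```text
clock: 29.1
tcp_pos: [0.6135, 0.1018, 0.2327]
ee_rot: [[0.032, 0.999, -0.003], [0.013, -0.004, -1.0], [-0.999, 0.032, -0.013]]
wrist_force: [-0.6, 0.0, -0.8]
opening: 0.0004
```

Call:
drive_tool --pt "20 -4 0 0 -0.006 -0.015 1" --pt "15 -3 0 0 -0.006 -0.015 1" --pt "5 0 0 0 0 0 1" --pt "0 0 0 0 0 0 1"

```text
clock: 29.5
tcp_pos: [0.6079, 0.1029, 0.1912]
ee_rot: [[0.001, 1.0, -0.005], [0.001, -0.005, -1.0], [-1.0, 0.001, -0.001]]
wrist_force: [0.0, -0.3, 0.0]
opening: 0.0004
```

```bash
python3 deck.py
```

```text
drop (0.059, 0.927) (0.089, 0.011) F [ 0.  -0.3  0. ] tcp [0.6079 0.1029 0.1912] 29.5 0.00040740267521656415
```

Call:
drive_tool --pt "8 -2 2 0 0 0 1" --pt "4 0 0 0 0 0 1" --pt "3 0 0 0 0 0 1" --pt "2 0 0 0 0 0 1"

```text
clock: 30.0
tcp_pos: [0.6072, 0.1013, 0.1759]
ee_rot: [[0.006, 1.0, -0.005], [0.002, -0.005, -1.0], [-1.0, 0.006, -0.002]]
wrist_force: [-0.4, -0.5, 0.2]
opening: 0.0004
```

Call:
drive_tool --pt "2 0 0 0 0 0 1" --pt "2 0 0 0 0 0 1"

```text
clock: 30.2
tcp_pos: [0.6074, 0.1013, 0.1718]
ee_rot: [[0.006, 1.0, -0.005], [0.002, -0.005, -1.0], [-1.0, 0.006, -0.002]]
wrist_force: [-1.9, -0.1, 11.6]
opening: 0.0003
```

Contact at 0.1718 puts the deck about 3 mm proud of the stand. Next: raise, open the fingers, centre behind the blank.

Call:
drive_tool --pt "-10 0 -4 0 0 -0.003 -1" --pt "-4 -12 -4 0 0 0 -1" --pt "0 -20 0 0 0 0 -1" --pt "0 -18 0 0 0 0 -1" --pt "0 -6 0 0 0 0 -1" --pt "0 0 0 0 0 0 -1"

```text
clock: 30.8
tcp_pos: [0.5478, 0.1125, 0.1887]
ee_rot: [[0.005, 1.0, -0.003], [0.003, -0.003, -1.0], [-1.0, 0.005, -0.003]]
wrist_force: [0.2, 0.3, 0.1]
opening: 0.045
```

```bash
python3 st.py
python3 - <<'E'
from h import *
grab('top','t3.png')
t=cv2.imread('pics/t3.png')[140:260,220:430];cv2.imwrite('pics/t4.png',cv2.resize(t,None,fx=3.6,fy=3.6,interpolation=cv2.INTER_CUBIC))
E
```

```text
clock 30.8
joints [ 0.1901  0.3904 -0.6316  1.8415  0.271   0.9909 -0.5574]
tcp_pos [0.5478 0.1125 0.1887]
ee_rot [[ 0.0048  1.     -0.0029]
 [ 0.0028 -0.0029 -1.    ]
 [-1.      0.0048 -0.0029]]
wrist_force [0.1918 0.2926 0.1189]
ft_torque [-0.0558 -0.076  -0.003 ]
opening 0.045011001225372396
```

View pics/t4.png

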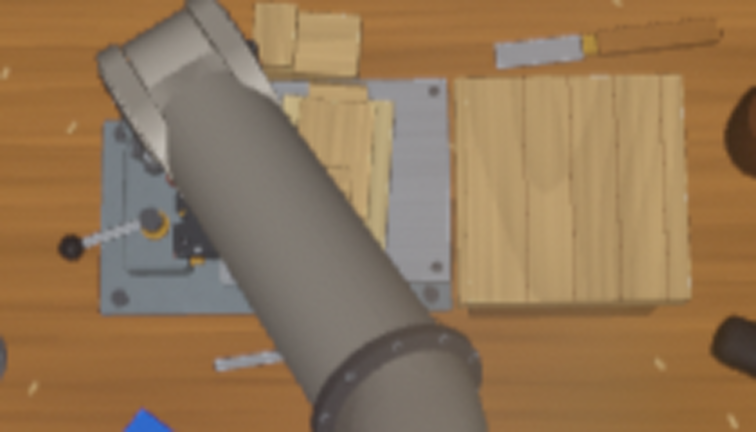

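Top crop: lever is back at its original angle (ball ~ (70,247)), the blank's edge is visible right of the arm, the stand is clear. Now push.

Call:
drive_tool --pt "3 -2 0 0 0 0 -1" --pt "2 -1 0 0 0 0 -1" --pt "0 0 0 0 0 0 -1" --pt "0 0 8 0 0 0 -1" --pt "0 0 8 0 0 0 -1" --pt "0 0 10 0 0 0 -1" --pt "0 0 10 0 0 0 -1" --pt "0 0 12 0 0 0 -1" --pt "0 0 12 0 0 0 -1"

```text
clock: 31.75
tcp_pos: [0.5468, 0.05, 0.183]
ee_rot: [[0.006, 1.0, -0.002], [0.006, -0.002, -1.0], [-1.0, 0.006, -0.007]]
wrist_force: [0.6, 1.9, 0.6]
opening: 0.088
```

```bash
python3 st.py | head -9|tail -8
```

```text
joints [ 0.2968  0.3769 -0.6178  1.8716  0.2564  0.9662 -0.4358]
tcp_pos [0.5468 0.05   0.183 ]
ee_rot [[ 0.0056  1.     -0.0023]
 [ 0.0065 -0.0024 -1.    ]
 [-1.      0.0056 -0.0065]]
wrist_force [0.574  1.9117 0.5755]
ft_torque [ 0.4012 -0.026   0.0579]
opening 0.08804949427401174
```

Call:
drive_tool --pt "0 -0.5 13 0 -0.003 0 -1" --pt "0 -0.5 13 0 -0.003 0 -1" --pt "0 -0.5 13 0 0 0 -1" --pt "0 0 13 0 0 0 -1" --pt "0 0 13 0 0 0 -1" --pt "0 0 13 0 0 0 -1" --pt "0 0 13 0 0 0 -1" --pt "0 0 13 0 0 0 -1" --pt "0 0 13 0 0 0 -1" --pt "0 0 13 0 0 0 -1" --pt "0 0 10 0 0 0 -1"

```text
clock: 32.85
tcp_pos: [0.5443, -0.1034, 0.183]
ee_rot: [[0.006, 1.0, -0.004], [0.0, -0.004, -1.0], [-1.0, 0.006, -0.0]]
wrist_force: [0.8, 2.5, 0.1]
opening: 0.0874
```

Run:
```python
from h import *
o=telemetry.get_obs();print(o['tcp_pos'],o['ee_rot'],o['wrist_force'])
s=grab('side','s5.png')
t=cv2.imread('pics/s5.png')[150:330,220:420];cv2.imwrite('pics/s6.png',cv2.resize(t,None,fx=3.2,fy=3.2,interpolation=cv2.INTER_CUBIC))
```

```text
[ 0.54426485 -0.10344433  0.18295404] [[ 5.74511078e-03  9.99976111e-01 -3.84342317e-03]
 [ 3.93505932e-04 -3.84574706e-03 -9.99992528e-01]
 [-9.99983419e-01  5.74355544e-03 -4.15590774e-04]] [0.8053828  2.48061034 0.09998478]
```

View pics/s6.png

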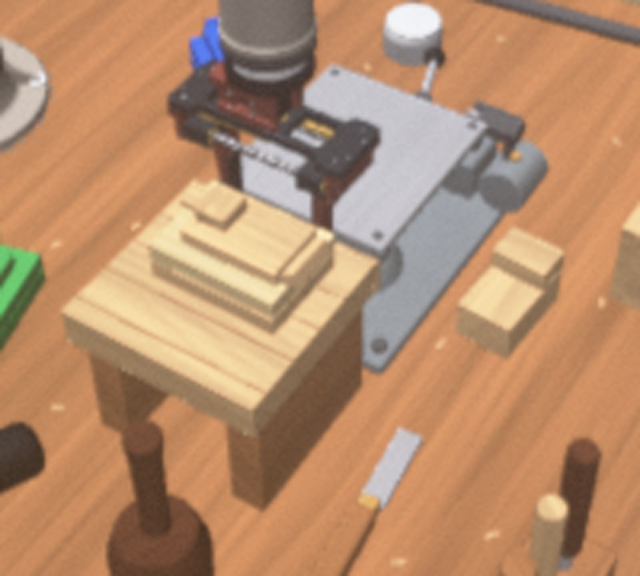

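Blank is square on the stand in front of both fingers; 20 mm more, then back off and up.

Call:
drive_tool --pt "0 0 10 0 0 0 -1" --pt "0 0 8 0 0 0 -1" --pt "0 0 4 0 0 0 -1" --pt "0 0 0 0 0 0 -1" --pt "0 0 -15 0 0 0 -1" --pt "-3 0 -25 0 0 0 -1" --pt "-25 0 -25 0 0 0 -1" --pt "-40 0 -25 0 0 0 -1" --pt "-40 0 -30 0 0 0 -1" --pt "-40 0 -40 0 0 0 -1" --pt "0 0 -40 0 0 0 -1" --pt "0 0 -40 0 0 0 -1" --pt "0 0 0 0 0 0 -1"

```text
clock: 34.2
tcp_pos: [0.541, 0.1207, 0.3298]
ee_rot: [[0.004, 1.0, -0.004], [-0.003, -0.004, -1.0], [-1.0, 0.004, 0.003]]
wrist_force: [-0.9, -0.3, -0.6]
opening: 0.0881
```

Run:
```python
from h import *
o=telemetry.get_obs();print(o['tcp_pos'],o['wrist_force'],o['clock'])
t=grab('top','t6.png');s=grab('side','s7.png')
a=cv2.resize(cv2.imread('pics/t6.png')[140:260,220:430],None,fx=2.6,fy=2.6,interpolation=cv2.INTER_CUBIC)
b=cv2.resize(cv2.imread('pics/s7.png')[175:285,230:440],None,fx=2.6,fy=2.6,interpolation=cv2.INTER_CUBIC)
cv2.imwrite('pics/c8.png',np.vstack([a,b]))
for n in('top','side'):
    for r in nets.regions_of(n,'blank_center')[:3]: print(n,r['p'],r['extent'])
# expected base-top corners for centre on stand, z=.2085
for c in [(.065,.048),(.065,-.048),(-.065,-.048),(-.065,.048)]:
    P=[.542+c[0],-.186+c[1],.2085];print('pred top',proj(t,P)[0].round(1),'crop',((proj(t,P)[0]-[220,140])*2.6).round(0))
```

```text
[0.54097751 0.12069209 0.32978232] [-0.8597172  -0.33307648 -0.56263045] 34.2
top 0.91 [367.0, 165.3, 31.4, 46.6]
top 0.84 [366.4, 263.4, 53.4, 44.4]
top 0.6 [237.3, 253.6, 47.4, 50.5]
side 0.75 [282.3, 156.4, 30.8, 34.9]
side 0.7 [259.5, 214.6, 59.2, 45.9]
side 0.57 [187.4, 223.3, 46.9, 44.3]
pred top [364.3 167.8] crop [375.  72.]
pred top [395.6 167.5] crop [457.  72.]
pred top [396.9 209.2] crop [460. 180.]
pred top [365.1 209.4] crop [377. 180.]
```

View pics/c8.png

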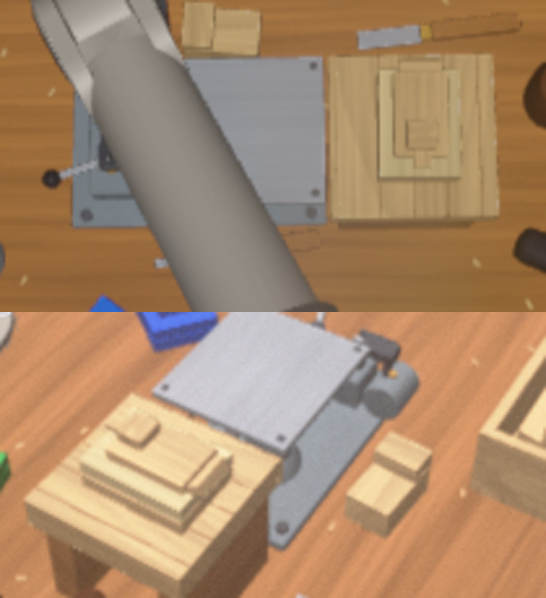

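The blank is centred and square on the stand, and the deck is level. Hand in.

```bash
python3 -c "
from bench import env;print(env.sign_off())"
```

```text
the job is handed in; nothing more can be done
None
```

The job is handed in. The lift deck is lowered level with the stand, the release valve is nipped shut, and the blank sits centred on the stand. `sign_off` reports no verdict, so what follows is my own checks.

- **Valve and deck:** I cracked the valve about 0.3 rad and the deck came down at about 4–8 mm/s. I paused once at 50 mm down to touch off its height, then lowered it the last 9 mm.
- **Flush check:** The fingertip touched the stand at 168.5 mm and the deck, after nipping, at 171.8 mm. That puts the deck about 3 mm proud, inside the 2 mm below to 6 mm above window. The camera tracking (about 59 mm down, so 171 mm) agreed.
- **Nip:** The push at the ball was about 13 N at the end, with one reading at 16 N. The ball stopped within 1 mm of where it was shut at the start. I could not read the squeeze into the seat directly, so tightness is judged by force alone.
- **Blank:** I pushed it across with both open fingers. In the top view its base corners are within about 5 mm of centred on the stand, square and upright. The other things on the bench show no visible movement where the last pictures cover them; the wax tin, pump handle, brush and most of the near gouge are hidden or out of frame.
- **Disagreement:** My first camera estimate of the stand's height was about 159 mm, against 168.5 mm by touch. I trusted the touch, because the camera tracking and the touch agreed on the deck.

The arm was clear of everything at 34 s on the robot's clock, against the 72 s limit.

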